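Free and hold back the idler arm of a sample changer's drive

ROBOT

A 6-joint arm with a two-finger parallel gripper is mounted at the origin on a cart in front of the work surface, level with it; the furniture and walls round the work are solid. World frame = base frame: x ahead of the robot, y to its left, z up, the work surface at z = 0. Lengths are in m, angles in degrees, forces in N, time in s.
With the tool pointing down it reaches from about 0.35 to 0.875 m from the base axis. Payload 4.2 kg.
Tool frame: the origin (TCP) lies midway between the tips of the shut fingers; the grasp point (between the pads) lies 19 mm behind it; z points along the fingers, y is the line along which they close (so a half turn about z gives the same grasp; the last joint's range is limited). The gripper opens to 87 mm and grips with 3 to 60 N. Pads are 19 mm wide; open, the fingers measure 117 mm over their backs; the gripper's body (75 mm by 190 mm) begins 51 mm behind the grasp point.
Start: joints at [80.592, 22.042, 0.453, 0, -68.411, -14.817], TCP at [0.256, 0.57, 0.186] pointing down, gripper open.
Joint ranges: [-179.83, 179.83], [-69.29, 118.12], [-61.27, 80.66], [-181.25, 117.63], [-171.15, -9.14], [-177.46, 177.46]. Speed limits (degrees/s): [159.86, 159.86, 180, 180, 180, 180].

INTERFACE

Orientations are given as [roll, pitch, yaw] about the fixed x, y, z axes, in that order (R = Rz(yaw) Ry(pitch) Rx(roll)).
In Python, from workcell import env gives the robot as it stands. The module is installed in compiled form; this text tells all that it offers. Calls block until the motion is done:
- env.goto(position, orientation): joint-space move of the TCP to a pose.
- env.move_straight(position, rotation=None, rate=0.15, force_limit=None): straight line of the TCP; rotation=None keeps the orientation; rate is the mean speed in m/s. With force_limit (N) it stops when the force on the tool has changed by that much, and returns True; else False.
- env.set_joints(angles): joint-space move.
- env.gripper_to(opening, grasp_force=None): opening from 0.0 (shut) to 1.0 (fully open); grasp_force is the grip in N (None keeps the last); returns when the fingers have stopped.
- env.dwell(seconds).
- env.inverse_kinematics(position, orientation): joint angles nearest the present ones, or None.
- env.read_state(): the state.
- env.grab_frame(name): name is "side" or "top" or "wrist"; returns a dict with "image" (480x640x3 uint8, blue, green, red), "fx", "fy", "cx", "cy" (pixels), "position" and "orientation" of the camera in the world. Camera axes: x right, y up, looking along -z (the intrinsics and any distortion apply to the point x, -y, -z); pixel columns grow to the right and rows downward; lengths in m; the calibration is good to about 2 mm. A picture is of the moment at which its call begins. There is no depth.
A pose or a line that the arm cannot do raises env.Unreachable and nothing moves.
- env.close_job(): hands the job in; it is judged then, once.
Trained networks look in a picture, given as the dict that the camera call returned (one of the last four; its "shot" number tells which), for a name from the list of things; names that differ only in an ending like _2 or _b are one class to them, and where a whole thing is asked for, a point or a joint stands for the part that bears it (a point fixed in the world has none). Each returns a list of dicts, best first, with "score" (0 to 1); they miss things now and then, are a little off and sometimes report something else, mostly with a low value. They report only what shows in the picture. A call takes as long as a camera call.
- env.search_frame(picture, thing): "xyz" ([x, y, z] in m, in world coordinates, good to about 4 mm: the middle of the surface that is visible of it).
- env.trace(picture, thing): "mask" (480x640 bool, what is visible of it).
The state is a dict: "clock": time; "joint_positions": joint angles; "qvel": joint speeds; "joint_torque": joint torques, N m; "position": TCP position; "tool_rot": TCP orientation; "force": force on the tool from outside, world axes, zero at the start; "wrist_torque": the same for the moment, N m; "opening": opening from 0.0 (shut) to 1.0 (fully open); "finger_force": force on a finger pad.
Only numpy, scipy, OpenCV 4.12 (cv2) and the standard library are available. Lean on these libraries where they do the work, as an engineer would, in place of code of your own. Each camera call takes 0.05 s, during which the arm holds its last target. There are 200 camera calls.

TASK

The sample changer's drive unit stands open on the bench, and its sprung tensioner arm has to be held back so that a belt can be fitted. Turn the three red keeper bolts clockwise to their end stops one after the other, starting with the one next to the arm's pivot and working towards the yellow tab; then push the arm back by its yellow tab, away from you, past the pawl's click and on nearly to the arm's end stop. The arm springs back if it is let go, so finish while still holding it there steadily, with the bolts left open and the beaker, jar, bottle and mouse round about left where they are.

Things in the scene. Friction and masses are not known exactly. Their poses are not given: they have to be found in the camera images.
- drive_unit: fixed aluminium base plate 190 x 335 mm, top at 12. Origin at worktop level; x to the back, y left to the arm's pivot, z up. Bolts in a row at x=+30: 1 at y=+85, 2 at +5, 3 at -75. Pivot at x=-45, y=+125; dark steel arm (18 wide, top at 28) runs from it along -y, white idler pulley on it at y=-30 (top 42); silver drive pulley at x=-82, y=+55 (top 40); brass pawl at the arm's tip, below 30
- bolt_1_grip (a point): centre of keeper bolt 1's grip (leftmost, next to the arm's pivot, turned first): red upright bar 34 long x 12 thick x 30 high, top 62 above the worktop, 15 above this point, over a black collar (top 32). It turns about its vertical centre line. x axis: along the bar's length (-x points as the bolt's steel dog below does), z up. 55 free round it at bar height
- bolt_2_grip (a point): centre of keeper bolt 2's grip (middle, turned second): red upright bar 34 long x 12 thick x 30 high, top 62 above the worktop, 15 above this point, over a black collar (top 32). It turns about its vertical centre line. x axis: along the bar's length (-x points as the bolt's steel dog below does), z up. 55 free round it at bar height
- bolt_3_grip (a point): centre of keeper bolt 3's grip (next to the yellow tab, turned third): red upright bar 34 long x 12 thick x 30 high, top 62 above the worktop, 15 above this point, over a black collar (top 32). It turns about its vertical centre line. x axis: along the bar's length (-x points as the bolt's steel dog below does), z up. 55 free round it at bar height
- bolt_1 (a joint): angle of keeper bolt 1 in rad, growing clockwise seen from above: near 0 its dog points at the tensioner arm and blocks it, 1.35 is the end stop (open). About 0.06 N m friction; it stays where it is left
- bolt_2 (a joint): angle of keeper bolt 2 in rad, growing clockwise seen from above: near 0 its dog points at the tensioner arm and blocks it, 1.35 is the end stop (open). About 0.06 N m friction; it stays where it is left
- bolt_3 (a joint): angle of keeper bolt 3 in rad, growing clockwise seen from above: near 0 its dog points at the tensioner arm and blocks it, 1.35 is the end stop (open). About 0.06 N m friction; it stays where it is left
- tensioner: the sprung steel arm with its yellow tab. Origin on its vertical pivot axis, at worktop level; it runs 262 along its own -y; x axis: square to arm and tab, the way the tab is pushed (backwards at rest), turning with the arm; z up
- tab_mid (a point): middle of the yellow upright tab on the arm's tip: 8 thick (x) x 36 wide (y) x 46 high, from 28 to 74 above the worktop (this point at 55), on an 18 x 30 foot 6 high. 242 from the arm's vertical pivot axis, which lies on its +y side; x axis as the arm's. In front of it only the 12 high base plate
- tension_angle (a joint): angle of the sprung arm, rad: 0 at rest, growing as the tab goes back (242 mm of tab travel per rad); the pawl snaps over the arm's tooth between 0.09 and 0.14, end stop 0.19. Pushing at the tab takes about 3 N at first, 7 to 11 N at the tooth, 7 to 8 N past it; let go, it springs back to 0. (Sizes are in mm.) Blocked while a bolt's dog points at it
- beaker: clear 100 ml beaker, 57 wide, 70 high, loose; origin at its underside; leave alone
- blue_jar: white jar with blue lid, 54 wide, 55 high, loose; origin at its underside; leave alone
- white_bottle: white bottle with red cap, 48 wide, 110 high, loose; origin at its underside; leave alone
- mouse: black computer mouse 108 x 62 x 36, loose; origin at its underside; leave alone

How it is judged (in metres and radians):
On the way, in this order (a step that is already met when the one before it is completed fails the run):
1. keeper bolt 1 is turned clockwise to its end stop (value of joint bolt_1 above 1.22 rad), for 0.1 s.
2. keeper bolt 2 is turned clockwise to its end stop, the earlier ones staying open (value of joint each of bolt_1, bolt_2 above 1.22 rad), for 0.1 s.
3. keeper bolt 3 is turned clockwise to its end stop, the earlier ones staying open (all of step 2 and value of joint bolt_3 above 1.22 rad), for 0.1 s.
4. the tensioner arm is pushed back past the click, all bolts open (all of step 3 and value of joint tension_angle above 0.15 rad), for 0.2 s.
At the end, for the whole second after the job is handed in: all three keeper bolts stand within 0.13 rad of their end stops, and the fingers are holding the arm (more than 2 N) so that the tensioner arm stays still (below 0.05 rad/s) past the pawl's click, at 0.15 rad or more (end stop 0.19) (all of step 4 and velocity of joint tension_angle between -0.05 and 0.05 rad/s and contact force between tensioner and the fingers above 2 N); the arm keeps its last pose, push and grip.
It fails at once if the beaker, jar, bottle or mouse is shoved more than 30 mm (distance of any of beaker, blue_jar, white_bottle, mouse from where it was at the start of the episode above 0.03 m).
It also fails if it takes over 64 s, if anything falls off the work surface, if the arm or the gripper's body presses on something with over 40 N, if the wrist force passes 120 N, or if a joint passes its speed limit or range.

## Working session

There is one attempt and no reset: what is moved stays moved. The work goes in short steps, each a Python script; the robot and the scene stay as the last script left them, time stands still between calls to the robot, and variables do not carry over. Pictures are saved under pics/ and viewed, at most 10 in all, crops included, and the job is handed in when it is done.

```bash
mkdir -p pics
python3 - <<'E'
from workcell import env
import cv2
for c in ("top","side"):
    f=env.grab_frame(c); cv2.imwrite(f"pics/{c}0.png",f["image"])
    print(c,f["position"],f["orientation"],f["fx"],f["fy"],f["cx"],f["cy"],[k for k in f])
    for n in ("bolt_1_grip","tab_mid","drive_unit","tensioner","beaker","blue_jar","white_bottle","mouse"):
        print(n,[( [round(float(v),3) for v in d["xyz"]],round(d["score"],2)) for d in env.search_frame(f,n)][:4])
print(env.read_state())
E
```

```text
top [ 0.3304042 -0.0149044  1.5735359] [  7.93344017  -1.03739506 -89.6438271 ] 550.59982008915 550.59982008915 323.19273147084976 237.85878350850322 ['image', 'fx', 'fy', 'cx', 'cy', 'position', 'orientation', 'shot']
bolt_1_grip [([0.529, 0.12, 0.034], 0.73)]
tab_mid [([0.469, 0.031, 0.027], 0.93)]
drive_unit [([0.5, 0.019, 0.009], 0.65)]
tensioner [([0.529, 0.04, 0.032], 0.53)]
beaker [([0.733, -0.108, 0.026], 0.71)]
blue_jar [([0.474, -0.389, 0.055], 0.51)]
white_bottle [([0.575, 0.434, 0.084], 0.62)]
mouse [([0.41, -0.489, 0.026], 0.95), ([0.47, 0.028, 0.029], 0.51)]
side [ 0.10963816 -1.24928898  0.73068761] [ 63.34190424  -0.45496021 -20.50969268] 441.7849927881657 441.7849927881657 317.2504614071472 239.42170737785042 ['image', 'fx', 'fy', 'cx', 'cy', 'position', 'orientation', 'shot']
bolt_1_grip [([0.525, 0.107, 0.033], 0.57)]
tab_mid [([0.467, -0.014, 0.029], 0.75), ([0.525, 0.11, 0.032], 0.22)]
drive_unit [([0.476, -0.009, 0.009], 0.84), ([0.54, -0.047, 0.036], 0.73)]
tensioner [([0.466, -0.017, 0.027], 0.81)]
beaker []
blue_jar [([0.466, -0.407, 0.049], 0.87)]
white_bottle [([0.576, 0.425, 0.053], 0.54)]
mouse [([0.403, -0.511, 0.023], 0.92), ([0.469, -0.409, 0.048], 0.68)]
{'clock': 0.9, 'joint_positions': array([ 8.05905165e+01,  2.20404080e+01,  4.54471794e-01,  1.05957594e-04,
       -6.84114856e+01, -1.48163005e+01]), 'qvel': array([-0.04265201,  0.01253145,  0.00289068, -0.06481333, -0.09778646,
       -0.05274805]), 'joint_torque': array([ 4.03109816e-04, -3.90455532e+01,  1.87623847e+01,  4.22471255e+00,
        1.54593273e-02, -1.48513692e-05]), 'position': array([0.25643364, 0.5699626 , 0.1860764 ]), 'tool_rot': array([-1.79997482e+02,  5.64057682e-04, -2.42257449e+01]), 'force': array([-0.35414273, -0.08967654,  0.67958041]), 'wrist_torque': array([-0.0150563 ,  0.03428939,  0.02999148]), 'finger_force': 0.0, 'opening': 1.0045552077435693}
```

View pics/top0.png

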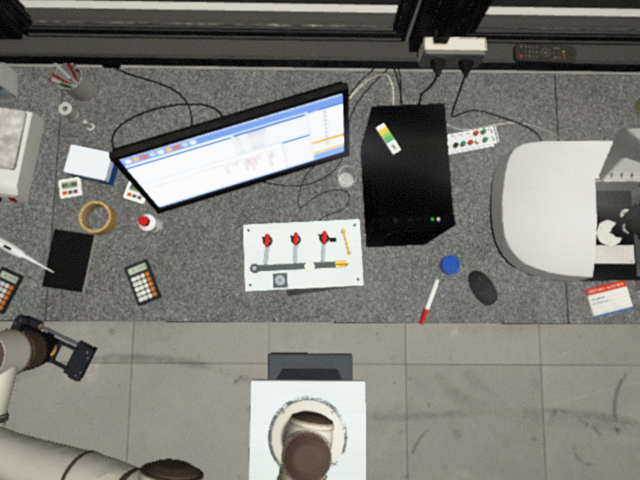

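View pics/side0.png

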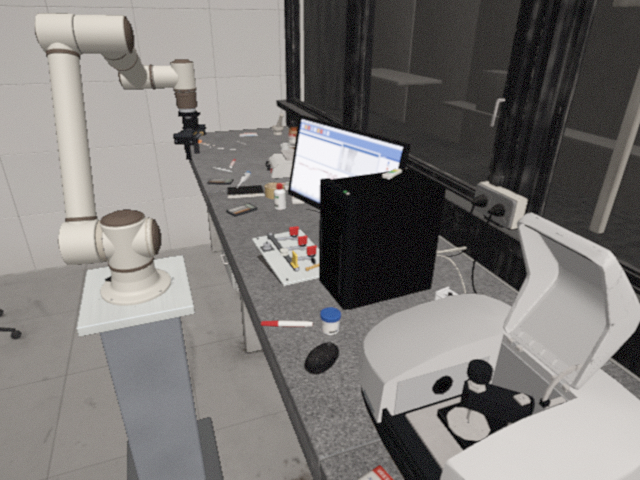

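Top view: the plate spans px (244,222)–(363,291), with bolts at about (267,240), (296,240) and (324,238). The tab is near (341,264). The tower is just right of the plate at column 365 and the monitor is behind it. The side view confirms both tall obstacles. I'll move in for a wrist view.

```bash
cat > h.py <<'E'
from workcell import env
import numpy as np, cv2
from scipy.spatial.transform import Rotation as R
def pix(f,u,v,z):
    d=R.from_euler('xyz',f["orientation"],degrees=True).apply([(u-f["cx"])/f["fx"],-(v-f["cy"])/f["fy"],-1])
    p=np.array(f["position"]); return p+d*(z-p[2])/d[2]
E
python3 - <<'E'
from h import *
np.set_printoptions(precision=4,suppress=True)
f=env.grab_frame("top")
for n,u,v,z in (("b1",267,239,.06),("b2",296,239,.06),("b3",324,237,.06),("tab",341,264,.055),("c",244,222,.012),("c",358,220,.012),("c",363,287,.012),("c",246,291,.012),("tower",370,245,0),("tower",450,243,0),("mon_top_r",347,85,.4),("mon_bot",160,210,.1),("mon_bot",346,155,.1)):
    print(n,pix(f,u,v,z)[:2])
env.goto([.36,.36,.3],[180,0,0])
env.goto([.47,.03,.28],[180,0,0])
s=env.read_state();print(s["joint_positions"],s["clock"])
f=env.grab_frame("wrist");cv2.imwrite("pics/w1.png",f["image"])
print(f["position"],f["orientation"])
for n in ("bolt_1_grip","tab_mid","drive_unit","tensioner"):
    print(n,[(np.round(d["xyz"],3),round(d["score"],2)) for d in env.search_frame(f,n)][:4])
E
```

```text
b1 [0.537  0.1147]
b2 [0.5377 0.0344]
b3 [ 0.544  -0.0432]
tab [ 0.4696 -0.0908]
c [0.5922 0.1856]
c [ 0.601  -0.1418]
c [ 0.4087 -0.1555]
c [0.3951 0.1749]
tower [ 0.5303 -0.1772]
tower [ 0.5381 -0.4092]
mon_top_r [ 0.8404 -0.0863]
mon_bot [0.6082 0.402 ]
mon_bot [ 0.7676 -0.1019]
[ 23.5733   3.4518 -10.4942  -0.0083 -76.0634  66.4912] 3.275
[0.5431 0.0315 0.4784] [-15.395   -0.0382 -89.9355]
bolt_1_grip [(array([0.528, 0.119, 0.032]), 0.85)]
tab_mid [(array([0.472, 0.023, 0.03 ]), 0.75)]
drive_unit [(array([0.507, 0.017, 0.011]), 0.63)]
tensioner [(array([0.467, 0.011, 0.027]), 0.68)]
```

View pics/w1.png

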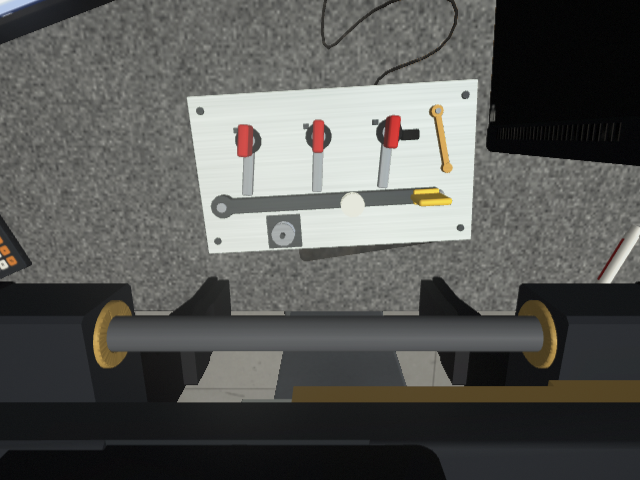

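The wrist view shows the red bars at px (244,140), (318,136) and (393,131), with dogs pointing at the arm. The pivot is at (222,207), the tab at (433,198) and the tower edge at (490,150). Next I'll fit the unit pose and zoom in.

Run:
```python
from h import *
from scipy.optimize import least_squares
np.set_printoptions(precision=4,suppress=True)
f=env.grab_frame("wrist"); im=f["image"]
cv2.imwrite("pics/w2.png",cv2.resize(im[70:260,180:490],None,fx=2.5,fy=2.5,interpolation=cv2.INTER_CUBIC))
obs=[((95,167.5),(188,97),.012),((95,-167.5),(478,80),.012),((-95,-167.5),(470,239),.012),((-95,167.5),(210,253),.012),((-45,125),(222,207),.028)]
P=np.array([pix(f,*o[1],o[2])[:2] for o in obs]); M=np.array([o[0] for o in obs])/1000
rot=lambda a:np.array([[np.cos(a),-np.sin(a)],[np.sin(a),np.cos(a)]])
r=least_squares(lambda q:(q[:2]+M@rot(q[2]).T-P).ravel(),[.5,.02,0])
q=r.x; print("unit",q[:2],np.degrees(q[2]),"res mm",1000*r.fun.reshape(-1,2))
for y in (85,5,-75): print("bolt",q[:2]+rot(q[2])@[.03,y/1000])
print("tab",q[:2]+rot(q[2])@[-.045,.125-.242])
for n,a,b in (("d1",(247,152),(248,194)),("d2",(318,150),(317,191)),("d3",(387,148),(382,187))):
    A,B=pix(f,*a,.022)[:2],pix(f,*b,.022)[:2]; print(n,A,B,np.degrees(np.arctan2(*(A-B)[::-1])))
hsv=cv2.cvtColor(im,cv2.COLOR_BGR2HSV)
m=((((hsv[...,0]<8)|(hsv[...,0]>172))&(hsv[...,1]>150)&(hsv[...,2]>60))*255).astype(np.uint8); 
n,l,st,c=cv2.connectedComponentsWithStats(m)
for i in range(1,n):
    if st[i,4]>100: print("red",c[i],st[i],pix(f,*c[i],.055)[:2])
print("tower",pix(f,490,150,0),pix(f,640,165,0))
```

```text
unit [0.5033 0.0199] 2.6311844808784213 res mm [[  4.9185   3.6544]
 [  1.6437   0.1101]
 [ -1.0407   1.4862]
 [  2.5386   5.5384]
 [ -8.0602 -10.7891]]
bolt [0.5293 0.1062]
bolt [0.533  0.0263]
bolt [ 0.5367 -0.0536]
tab [ 0.4637 -0.099 ]
d1 [0.5245 0.1215] [0.4754 0.1229] -1.6054105914420436
d2 [0.5269 0.0387] [0.4791 0.0401] -1.6133874578447647
d3 [ 0.5293 -0.0415] [ 0.484  -0.0376] -4.974082155933266
red [393.1848 131.3431] [387 116  13  32 341] [ 0.5475 -0.0421]
red [318.2172 135.4862] [314 120  10  32 290] [0.5432 0.0379]
red [242.8807 140.2947] [238 125  11  31 285] [0.5381 0.1187]
tower [ 0.5264 -0.1709  0.    ] [ 0.5087 -0.358   0.    ]
```

View pics/w2.png

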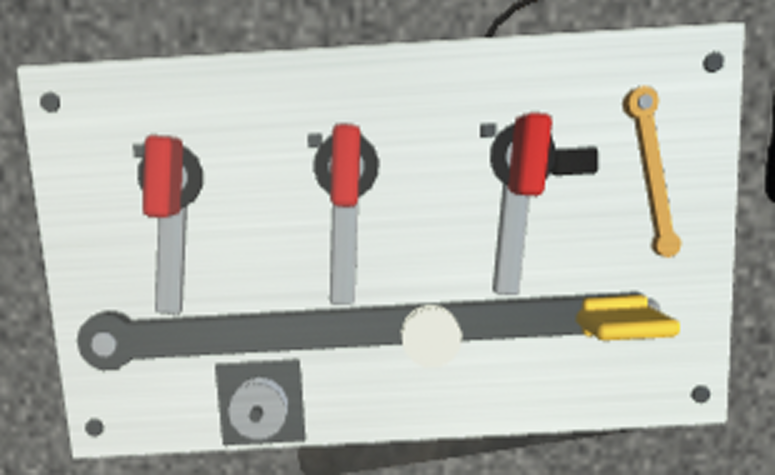

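The bolts and pivot agree on unit yaw of about 3.4°. The bars are at about (.538,.1185), (.543,.038) and (.5475,-.042), with bar yaws of −1.6°, −1.6° and −5°. The unit's origin is offset from the plate centre, which explains the fit residual. Now turning bolt 1.

```bash
cat >> h.py <<'E'
def turn(x,y,yaw,end=-74,z=.038):
    env.gripper_to(.5,12)
    env.goto([x,y,.14],[180,0,yaw])
    print("touch",env.move_straight([x,y,z],rate=.1,force_limit=8))
    env.gripper_to(0,12)
    s=env.read_state(); print("grip",s["opening"]*87,s["finger_force"],s["force"],s["clock"])
    j0=np.array(s["joint_positions"]); t0=s["wrist_torque"][2]
    a=0; tot=end-yaw
    while a>tot-8:
        a-=12 if a>tot+16 else 2.5
        j=j0.copy(); j[5]+=a; env.set_joints(j)
        s=env.read_state(); dt=s["wrist_torque"][2]-t0
        print(round(a,1),"yaw",round(yaw+a,1),"tz",round(dt,3),np.round(s["force"],1))
        if a<tot+12 and abs(dt)>.35: break
    env.gripper_to(.5)
    env.move_straight([x,y,.14],rate=.15)
    print(env.read_state()["clock"])
E
python3 - <<'E'
from h import *
turn(.538,.1185,-1.6)
f=env.grab_frame("wrist");cv2.imwrite("pics/w3.png",f["image"])
E
```

```text
touch False
grip 0.6904777644668103 0.0 [ 0.92211754 -0.51156544  0.74650768] 7.45
-12 yaw -13.6 tz -0.043 [-0.1 -0.2  0.8]
-24 yaw -25.6 tz 0.0 [1.1 0.3 0.1]
-36 yaw -37.6 tz 0.054 [-0.7 -1.   0.5]
-48 yaw -49.6 tz 0.05 [0.7 0.2 0.6]
-60 yaw -61.6 tz 0.027 [ 0.8  0.4 -0.1]
-62.5 yaw -64.1 tz -0.024 [ 0.3  0.1 -0. ]
-65.0 yaw -66.6 tz 0.012 [-0.1  0.9  0.1]
-67.5 yaw -69.1 tz 0.046 [-0.9 -0.1 -0. ]
-70.0 yaw -71.6 tz 0.015 [ 0.8 -0.2  0.2]
-72.5 yaw -74.1 tz 0.055 [-0.   0.5  0.6]
-75.0 yaw -76.6 tz 0.005 [ 0.9 -0.7  0.2]
-77.5 yaw -79.1 tz 0.012 [0.3 0.1 0.6]
-80.0 yaw -81.6 tz -0.007 [-0.2  0.6 -0.3]
-82.5 yaw -84.1 tz 0.011 [-0.2 -1.3  0.5]
13.0917
```

View pics/w3.png

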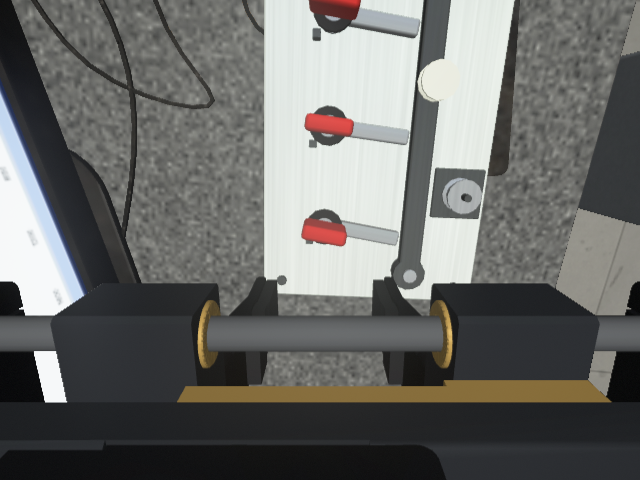

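The bar at px (324,232) was missed: the fingers shut on nothing, and all the bolts still stand near 0. Next I check the geometry of this picture against the TCP position.

Run:
```python
from h import *
np.set_printoptions(precision=4,suppress=True)
f=env.grab_frame("wrist");s=env.read_state()
print(s["position"],s["tool_rot"],s["joint_positions"],f["position"],f["orientation"],f["fx"],f["cx"],f["cy"])
for u,v in ((324,232),(328,125),(333,7)): print(pix(f,u,v,.055))
print([(np.round(d["xyz"],3),round(d["score"],2)) for d in env.search_frame(f,"bolt_1_grip")])
def proj(p):
    c=R.from_euler('xyz',f["orientation"],degrees=True).inv().apply(np.array(p)-f["position"])
    return f["cx"]+f["fx"]*c[0]/-c[2], f["cy"]-f["fy"]*c[1]/-c[2]
print("tcp px",proj(s["position"]))
t=env.grab_frame("top");cv2.imwrite("pics/t1.png",cv2.resize(t["image"][190:310,200:400],None,fx=4,fy=4,interpolation=cv2.INTER_CUBIC))
```

```text
[0.5371 0.1181 0.1386] [179.8418  -0.0477 -84.1184] [ 29.2807  17.1555 -14.0831  -0.0222 -58.9255 -23.3876] [0.5455 0.0468 0.3373] [ -15.292    -0.1723 -174.1207] 381.7891318349327 324.5680598091274 240.75002888586423
[0.5379 0.1167 0.055 ]
[0.543  0.0388 0.055 ]
[ 0.5475 -0.0354  0.055 ]
[(array([0.526, 0.117, 0.03 ]), 0.57), (array([0.465, 0.025, 0.027]), 0.56), (array([0.5  , 0.046, 0.014]), 0.16)]
tcp px (np.float64(325.3126594698941), np.float64(271.24309447508966))
```

View pics/t1.png

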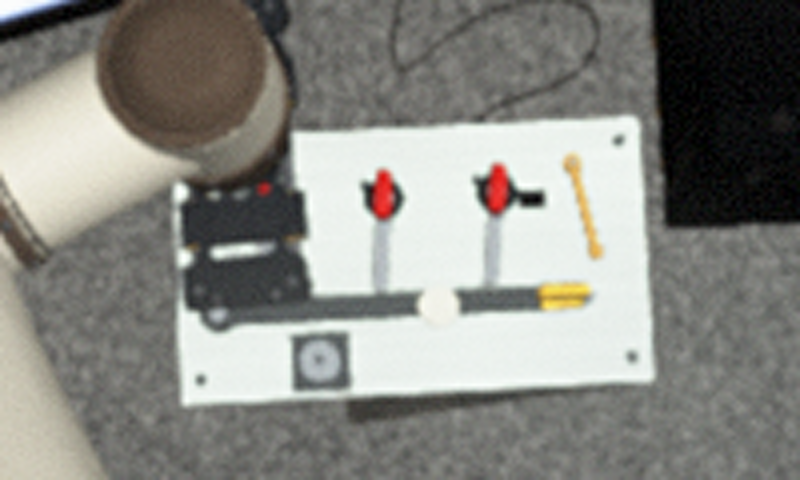

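Run:
```python
from h import *
np.set_printoptions(precision=4,suppress=True)
def p(n): s=env.read_state(); print(n,s["position"],s["tool_rot"],s["opening"],s["finger_force"],s["force"],s["clock"])
p("a")
env.goto([.538,.1175,.14],[180,0,-2]); p("b")
f=env.grab_frame("wrist"); a=f["image"][150:450,120:520].copy()
print(env.move_straight([.538,.1175,.04],rate=.15,force_limit=8)); p("c")
f=env.grab_frame("wrist"); cv2.imwrite("pics/w4.png",np.hstack([a,f["image"][150:450,120:520]]))
```

```text
a [0.5374 0.1182 0.1389] [179.8746  -0.0439 -84.112 ] 0.5033931296437903 0.0 [ 0.1176  0.0305 -0.2995] 13.2917
b [0.5379 0.1175 0.1398] [179.9922   0.016   -2.0417] 0.5037423041423734 0.0 [ 0.1934 -1.0762 -0.5523] 14.5833
False
c [0.5388 0.1178 0.0407] [-179.9724   -0.0881   -1.981 ] 0.5054737626593951 0.0 [ 0.1808  0.4262 -0.3607] 15.45
```

View pics/w4.png

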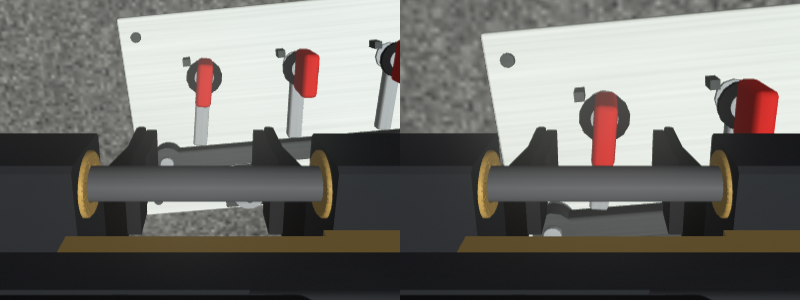

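Left is above the bolt and right is descended: bar 1 sits between the open fingers (centre about (604,128) in the crop), so the position is right. Next I close and watch.

Run:
```python
from h import *
np.set_printoptions(precision=4,suppress=True)
def p(n): s=env.read_state(); print(n,s["position"],s["opening"],s["finger_force"],s["force"],s["wrist_torque"],s["clock"])
env.gripper_to(0.0,15); p("closed")
f=env.grab_frame("wrist"); cv2.imwrite("pics/w5.png",f["image"][150:450,120:520]); env.dwell(.2);p("x")
```

```text
closed [0.538  0.1175 0.04  ] 0.009306474012084044 0.0 [ 0.0088 -0.2935 -0.3493] [ 0.0003 -0.0179 -0.0102] 16.475
x [0.538  0.1175 0.04  ] 0.010301509591718818 0.0 [0.7741 0.14   0.4927] [-0.0413 -0.042   0.0311] 16.725
```

View pics/w5.png

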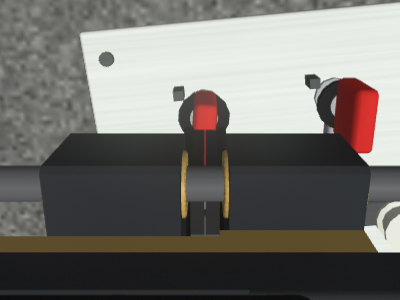

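The shut fingers at (205,140) appear above the bar: red shows through the gap between them. The fingertips must be higher than the TCP reading suggests, so I'll measure by touching down gently on the bar.

Run:
```python
from h import *
print(env.move_straight([.538,.1175,.012],rate=.03,force_limit=4))
s=env.read_state();print(s["position"],s["force"],s["clock"])
```

```text
True
[0.53825887 0.11747157 0.02592386] [ 0.25772907 -0.50295273  4.12281208] 17.2917
```

Contact is at TCP z≈.026, so the fingertips act about 36 mm higher than nominal. I'll work relative to that and grasp at TCP z≈.006, still under a force limit.

```bash
sed -i 's/z=.038/z=.006/; s/,\.14\]/,.06]/g; s/force_limit=8/force_limit=6/; s/-= *12 if/-=20 if/; s/tot+16/tot+22/; s/else 2.5/else 4/' h.py
python3 - <<'E'
from h import *
env.move_straight([.538,.1175,.06],rate=.15)
turn(.538,.1175,-2)
E
```

```text
touch False
grip 11.797141928513184 11.893298327922821 [-0.79076066  1.24134711  1.07804959] 20.25
-20 yaw -22 tz 0.002 [-0.8  0.1  0.8]
-40 yaw -42 tz 0.008 [-0.4  0.7  1.5]
-60 yaw -62 tz 0.027 [-1.8  0.7  2.2]
-64 yaw -66 tz 0.048 [-2.3  0.   2.2]
-68 yaw -70 tz 0.047 [-2.9  0.2  3. ]
-72 yaw -74 tz 0.056 [-2.6  0.2  3.5]
-76 yaw -78 tz 0.288 [-1.8 -2.5  2.6]
-80 yaw -82 tz 0.458 [-1.7 -2.4  2.9]
24.0917
```

Bolt 1 was gripped (11.8 mm, which matches the 12 mm bar) and hit its stop at about −76°. Next is bolt 2.

Run:
```python
from h import *
turn(.543,.0385,-2)
turn(.5475,-.0415,-5)
env.gripper_to(0,20)
env.move_straight([.42,-.09,.2],[180,0,-86.6],rate=.3)
f=env.grab_frame("wrist");cv2.imwrite("pics/w6.png",f["image"])
f=env.grab_frame("top");cv2.imwrite("pics/t6.png",cv2.resize(f["image"][190:310,200:400],None,fx=4,fy=4,interpolation=cv2.INTER_CUBIC))
print(env.read_state()["clock"])
```

```text
touch False
grip 11.968126981654386 11.998812407255173 [ 0.26339988 -0.06501503  1.78169757] 27.025
-20 yaw -22 tz -0.049 [ 0.1 -1.8  0.6]
-40 yaw -42 tz -0.035 [-0.  -2.9  1.2]
-60 yaw -62 tz -0.053 [ 0.7 -4.1  2.1]
-64 yaw -66 tz -0.083 [-1.  -5.2  1.9]
-68 yaw -70 tz -0.054 [-1.  -5.3  2. ]
-72 yaw -74 tz -0.054 [-1.4 -5.3  2.6]
-76 yaw -78 tz 0.288 [-1.7 -4.4  2.5]
-80 yaw -82 tz 0.307 [-3.1 -2.5  3.8]
30.8667
touch False
grip 12.05587914793276 11.921682804822922 [ 0.67207092 -0.31536711  1.24783528] 33.7667
-20 yaw -25 tz -0.091 [ 0.9 -1.1  0.5]
-40 yaw -45 tz -0.042 [-1.  -2.1  1.2]
-60 yaw -65 tz -0.075 [-0.3 -3.6  1.4]
-64 yaw -69 tz -0.053 [-0.9 -3.2  2.6]
-68 yaw -73 tz -0.102 [-2.  -4.3  2.4]
-72 yaw -77 tz 0.22 [-1.7 -3.2  2.3]
-76 yaw -81 tz 0.277 [-3.7 -3.7  3.2]
-80 yaw -85 tz 0.259 [-3.5 -1.8  3.5]
37.5917
39.4667
```

View pics/t6.png

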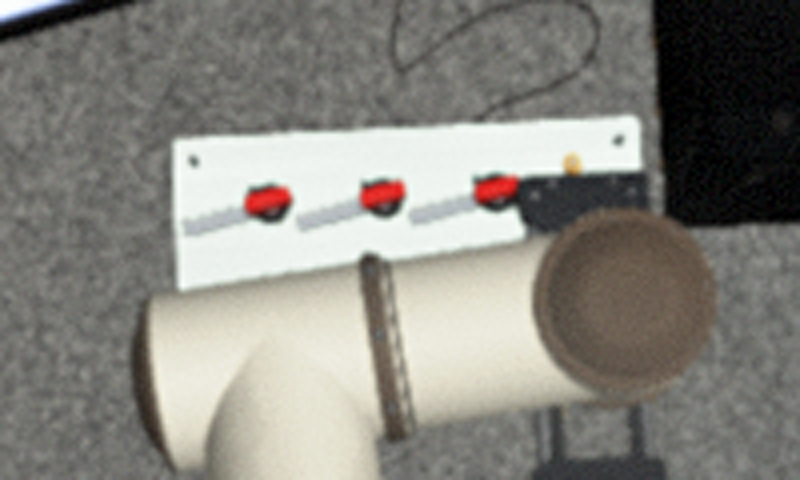

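View pics/w6.png

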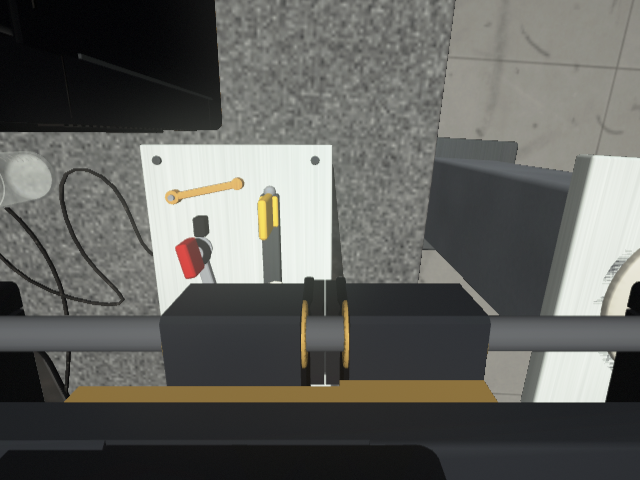

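The top view shows all three bars turned crosswise, with dogs pointing left at px (190–440,215) and the arm free. The wrist view shows the tab at about (265,215), unobstructed in front. I'll push it along its arc with the fingers shut, keeping the gripper's long axis along x to clear the tower.

Run:
```python
from h import *
np.set_printoptions(precision=4,suppress=True)
a0=np.radians(3.4); piv=np.array([.461,.1536]); z=.016
def tgt(off,th):
    c,s=np.cos(a0+th),np.sin(a0+th)
    p=piv+np.array([[c,-s],[s,c]])@[off,-.242]
    return [p[0],p[1],z],[180,0,-86.6+np.degrees(th)]
def p(n): s=env.read_state(); q=s["position"][:2]-piv; print(n,s["position"],s["force"],s["clock"])
f=env.grab_frame("wrist"); print("tab px",pix(f,264,215,.07))
q,o=tgt(-.045,0); env.move_straight([q[0],q[1],.1],o,rate=.2)
print(env.move_straight(q,o,rate=.1,force_limit=6)); p("down")
q,o=tgt(-.008,0); print(env.move_straight(q,o,rate=.03,force_limit=2)); p("contact")
s=env.read_state(); d=s["position"][:2]-piv; off=d@[np.cos(a0),np.sin(a0)]; print("off",off)
if -.032<off<-.012:
    for th in (.04,.08,.12,.15,.172):
        q,o=tgt(off,th); env.move_straight(q,o,rate=.05); p(th)
    s=env.read_state(); open("off","w").write(str(off))
f=env.grab_frame("wrist");cv2.imwrite("pics/w7.png",f["image"])
```

```text
tab px [ 0.4729 -0.0922  0.07  ]
False
down [ 0.4311 -0.0906  0.0166] [0.1738 0.6537 0.0763] 41.1583
True
contact [ 0.4606 -0.0889  0.0154] [-1.3945  0.6716  0.3455] 42.1333
off -0.014742931586014064
0.04 [ 0.4686 -0.0888  0.0153] [-3.0949 -0.0637 -0.3802] 42.475
0.08 [ 0.4785 -0.0883  0.0154] [-5.1602 -1.2189 -1.7504] 42.8167
0.12 [ 0.4878 -0.0874  0.0154] [-4.3743 -0.9294 -1.6942] 43.1583
0.15 [ 0.4947 -0.0865  0.0154] [-5.205  -1.1385 -0.9375] 43.45
0.172 [ 0.4993 -0.0859  0.0153] [-6.9095 -1.4926  1.1154] 43.7083
```

View pics/w7.png

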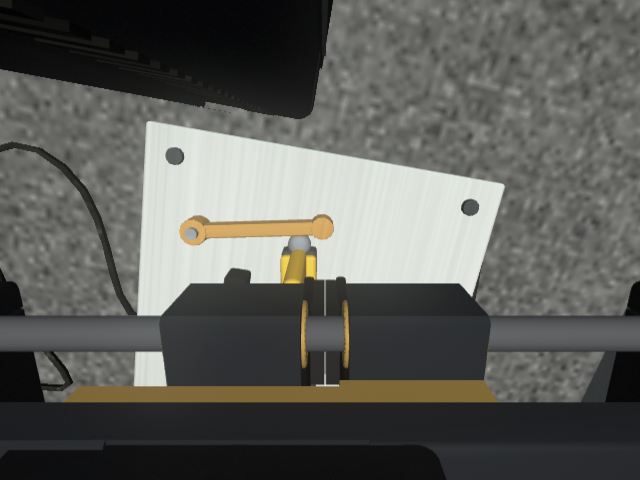

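The tab at (298,265) is pushed back against the shut fingers. The force (7 N) could mean either at the tooth or past it, so I'll creep on to feel for the end stop, then back off slightly.

```bash
cat > push.py <<'E'
from h import *
np.set_printoptions(precision=3,suppress=True)
a0=np.radians(3.4); piv=np.array([.461,.1536]); z=.016; off=float(open("off").read())
def go(th):
    c,s=np.cos(a0+th),np.sin(a0+th)
    p=piv+np.array([[c,-s],[s,c]])@[off,-.242]
    env.move_straight([p[0],p[1],z],[180,0,-86.6+np.degrees(th)],rate=.02); env.dwell(.1)
    st=env.read_state(); F=np.hypot(*st["force"][:2]); print(round(th,3),st["position"],st["force"],round(F,1),round(st["clock"],2)); return F
E
python3 - <<'E'
from push import *
th=.172; go(th)
for _ in range(10):
    th+=.006
    if go(th)>14: break
E
```

```text
0.172 [ 0.499 -0.086  0.015] [-7.069 -0.906  0.071] 7.1 44.11
0.178 [ 0.5   -0.086  0.015] [-7.159 -1.473  0.715] 7.3 44.46
0.184 [ 0.502 -0.085  0.015] [-6.417 -2.119  0.285] 6.8 44.81
0.19 [ 0.503 -0.085  0.015] [-7.715 -1.576  0.775] 7.9 45.16
0.196 [ 0.504 -0.085  0.015] [-7.031 -1.914  1.153] 7.3 45.51
0.202 [ 0.506 -0.085  0.015] [-7.414 -1.777  1.583] 7.6 45.86
0.208 [ 0.507 -0.085  0.015] [-7.809 -2.034  1.899] 8.1 46.21
0.214 [ 0.507 -0.085  0.015] [-10.102  -2.6     2.829] 10.4 46.56
0.22 [ 0.507 -0.085  0.015] [-12.46   -3.078   5.626] 12.8 46.91
0.226 [ 0.507 -0.085  0.015] [-15.269  -3.55    8.764] 15.7 47.26
```

The position stalls at nominal .210, which is the end stop (0.19). I'll back off to nominal .200 (true value about 0.18), check that it holds steady, and hand in.

Run:
```python
from push import *
go(.200); env.dwell(.6)
s=env.read_state(); F=np.hypot(*s["force"][:2]); print(s["position"],F,np.abs(s["qvel"]).max(),s["clock"])
if 4<F<11: print(env.close_job())
```

```text
0.2 [ 0.505 -0.085  0.015] [-7.503 -1.697  0.603] 7.7 47.83
[ 0.505 -0.085  0.015] 9.00902051525654 0.10556368337234767 48.425
the job is handed in; nothing more can be done
None
```

I handed the job in at 48.4 s: all three bolts were turned to their end stops in order, and the fingers hold the arm at about 0.18 rad (from the felt end stop) with 8–9 N; no verdict came back, the first try at bolt 1 closed on nothing and was redone, and I viewed 11 pictures, one over the limit.

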